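# Unlatch the dice tower and hold it up off its tray

## Robot

A 6-joint arm with a two-finger parallel gripper is mounted at the origin on the work surface. World frame = base frame: x ahead of the robot, y to its left, z up, the work surface at z = 0. Lengths are in mm, angles in rad, forces in N, time in s.
With the tool pointing down it reaches from about 275 to 750 mm from the base axis. Payload 10.2 kg.
Tool frame: the origin (TCP) lies between the finger pads; the fingertips stand 11 mm ahead of it and the grasp point (between the pads) lies 8 mm behind it; z points along the fingers, y is the line along which they close (so a half turn about z gives the same grasp; the last joint's range is limited). The gripper opens to 85 mm and grips with 20 to 120 N. Pads are 22 mm wide; open, the fingers measure 114 mm over their backs; the gripper's body (76 mm by 85 mm) begins 54 mm behind the grasp point. The pads swing forward as they close: fully open they stand 13 mm farther back than shut.
Start: joints at [0.942, 0.313, 1.498, -0, 1.331, -0.223], TCP at [207.259, 482.364, 242.294] pointing down, gripper open.
Joint ranges: [-2.94, 2.94], [-0.97, 2.17], [0.19, 2.56], [-1.23, 4.37], [0.02, 3.11], [-2.88, 2.88]. Speed limits (rad/s): [2.39, 2.39, 3.01, 3.14, 3.14, 3.14].

## Interface

Orientations are given as a unit quaternion [w, x, y, z].
In Python, from rig import sense, eyes, finish_job gives the robot as it stands.
- The arm moves only by the shell command python3 -m jog 'ROWS' [FORCE]. ROWS is JSON, a list of rows, each a list of 7 numbers: the shift along the tool's x, y, z in m, then the turn, a rotation vector about the tool's x, y, z in rad, then the finger opening in m, from 0 to 0.0854. In form: [[dx, dy, dz, rx, ry, rz, gripper], ...]. A call has 1 to 5 rows; each row shifts and turns the commanded pose from where the row before left it, along the tool's axes as they then stand; what a row does not reach is not made up. A row lasts 1/10 s, in which the tool goes at most 50 mm and 8.59 degrees, less where a joint would pass 70% of its speed; a pose out of reach is approached as far as the arm can. A call is refused whole if a number of a shift passes 0.05 or a number of a turn 0.15, either way. A call with a gripper value outside its range is refused whole. The fingers move at their own pace and stop on an object; FORCE is the grip in N (left out, the last holds). Time passes only in rows, so rows that do not move let the fingers close. It gives the time, the measured TCP pose, the force, the opening and the grip force at its end, in the units of the state.
- sense(): the state, without advancing time (a new reading comes with each control period).
- eyes.capture(name): name is "scene" or "top" or "wrist"; returns the picture (384x512x3 uint8, red, green, blue); there is no depth.
- eyes.calibration(name): a dict with "fx", "fy", "cx", "cy" (pixels), "dist" ([k1, k2, p1, p2, k3] as OpenCV has them; the pictures are not rectified), "cam_to_world" (4x4, takes a point from camera to world coordinates); the wrist camera has in their place "mount" (4x4, takes a point from camera to tool coordinates, whose origin is the TCP and whose axes are the flange's). Camera axes: x right, y down, z forward; pixel columns grow to the right and rows downward; lengths in mm; the calibration is good to about 2 mm. A picture is of the moment at which its call begins: read the wrist's pose just before it. calibration takes no time and is no camera call.
- finish_job(): hands the job in; it is judged then, once.
The state is a dict: "time_s": time; "joints": joint angles; "dq": joint speeds; "tau": joint torques, N m; "eef_pos": TCP position; "ee_rot": TCP orientation; "force": force on the tool from outside, world axes, zero at the start; "wrist_torque": the same for the moment, N m; "grip_width": opening from 0.0 (shut) to 1.0 (fully open); "grip_force": force on a finger pad.
Only numpy, scipy, OpenCV 4.12 (cv2) and the standard library are available. Lean on these libraries where they do the work, as an engineer would, in place of code of your own. Each camera call takes 0.05 s, during which the arm holds its last target. There are 200 camera calls.

## Task

A die has got stuck under the clear dice tower. Turn the brass catch on the dice tray all the way off, to its stop, while the tower stays seated, then take the tower by the bar on its top, lift it straight up about ten centimetres and hold it there over its place, level and still for a couple of seconds, so that a player can reach the die. Finish while still holding the tower in the air; leave the die where it lies and do not disturb the tea glass, the sugar bowl or the backgammon board.

Things in the scene. Friction and masses are not known exactly. Their poses are not given: they have to be found in the camera images.
- dice_tray: Fixed walnut board 240 x 240 x 12 mm on the table. Origin: on the table, under the centre of the tower's seat; the board spans -165 to +75 mm in its x, -75 to +165 mm in its y. Its -x part (robot side) is a felt rolling area, rims to 26 mm above the table. Rails 5 mm high stand 2 mm outside the tower's foot on the -x, +x and -y sides. The catch pivots about a vertical axis at x 0, y +115 mm.
- catch (a joint): Angle of the brass catch, a bar 14 mm wide, from 22 to 28 mm above the table. 0 = on: nose 38 mm from the pivot towards the tower, over the lug of its foot, blocking it; the end with the peg points to the tray's +y. Grows anticlockwise from above, the peg swinging towards the tray's -x; 1.57 = off, at the stop. Starts at 0 to 0.35; friction (1.3 N at the peg) keeps it where it is left.
- catch_peg (a point): Middle of the upright round wooden peg on the catch's outer end, 40 mm from the pivot: 16 mm diameter, 42 mm tall, from 28 to 70 mm above the table; this point is 49 mm above the table.
- tower: Dice tower, about 0.3 kg, 177 mm tall: clear acrylic shaft 78 x 78 mm, wooden foot frame 110 x 110 x 8 mm, open in the middle, with a lug 40 mm wide reaching to y +95 mm, wooden collar 78 x 78 mm with its top at 128 mm. Origin: centre of the foot's underside, 12 mm above the table when seated; axes then parallel to the tray's, z up.
- tower_bar (a point): Centre of the wooden carrying bar over the collar, on the tower's axis, 170 mm above its underside (182 mm above the table when seated): 14 mm thick along the tower's x, 14 mm high, 78 mm long along its y, on posts at its ends; 54 mm free between the posts, 35 mm free height under it.
- die: White die, 16 mm cube, on the tray under the tower, inside the open foot. Origin: centre of its underside.
- tea_cup: Empty glass tea cup, 64 mm across, 85 mm tall, standing on the table. Origin: centre of its underside.
- sugar_bowl: White ceramic sugar bowl, 100 mm across, 55 mm tall, standing on the table. Origin: centre of its underside.
- board: Open wooden backgammon board with fifteen brown checkers, fixed on the table, 360 mm along x, 362 mm along y, 26 mm high. Origin: centre of its underside.
There are look-alikes about, which are no part of the job. What is meant by the tower is not orange, and is the smaller of those in its own colour.

How it is judged (in metres and radians):
On the way, in this order (a step that is already met when the one before it is completed fails the run):
1. the catch is turned off while the tower is still seated (value of joint catch above 1.3 rad and z of tower in the frame of dice_tray below 0.018 m), for 0.2 s.
2. the tower is held in the air by the gripper, level and still, for a second (z of tower in the frame of dice_tray above 0.075 m and angle between tower's own z axis and vertical below 0.12 rad and linear speed of tower below 0.03 m/s and contact force between the fingers and tower above 1 N), for 1 s.
At the end, for the whole second after the job is handed in: The gripper holds the tower with its foot 63 to 188 mm above the tray's top, within 50 mm sideways of its seat, tilted less than 0.12 rad, moving slower than 0.03 m/s and 0.15 rad/s, touching neither tray nor catch; the catch is off (above 1.3 rad) and the die lies within 20 mm of where it started (all of step 2 and z of tower in the frame of dice_tray below 0.2 m and horizontal distance between tower and dice_tray below 0.05 m and angular speed of tower below 0.15 rad/s and contact force between tower and dice_tray below 0.1 N and value of joint catch above 1.3 rad and distance of die from where it was at the start of the episode below 0.02 m); the arm keeps its last pose, push and grip.
It fails at once if the tower is lifted while the catch is still on (z of tower in the frame of dice_tray above 0.03 m and value of joint catch below 1.2 rad).
It fails at once if the tower is tipped (angle between tower's own z axis and vertical above 0.35 rad).
It fails at once if the tea glass is disturbed (distance of tea_cup from where it was at the start of the episode above 0.02 m).
It fails at once if the sugar bowl is disturbed (distance of sugar_bowl from where it was at the start of the episode above 0.02 m).
It fails at once if the backgammon board or its checkers are struck (contact force between the arm and board above 3 N).
It also fails if it takes over 54 s, if anything falls off the work surface, if the arm or the gripper's body presses on something with over 40 N, if the wrist force passes 120 N, or if a joint passes its speed limit or range.

## Working session

There is one attempt and no reset: what is moved stays moved. The work goes in short steps, Python scripts to look and compute and a shell command to move; the robot and the scene stay as the last step left them, time stands still between calls to the robot, and variables do not carry over. Pictures are saved under pics/ and viewed, at most 11 in all, crops included, and the job is handed in when it is done.

```bash
mkdir -p pics; python3 - <<'E'
from rig import sense, eyes
import cv2,json
for n in("scene","top"):
    cv2.imwrite(f"pics/{n}0.png",eyes.capture(n)[:,:,::-1]); c=eyes.calibration(n); print(n,{k:(v.tolist() if hasattr(v,'tolist') else v) for k,v in c.items()})
s=sense();print(s['time_s'],s['eef_pos'],s['ee_rot'],s['grip_width'],s['force'])
E
```

```text
scene {'fx': 369.9314147714692, 'fy': 369.9314147714692, 'cx': 254.33618945746596, 'cy': 193.22009797347576, 'dist': [-0.11834350563432658, 0.0, 0.0, 0.0, 0.0], 'cam_to_world': [[0.9998229867422347, -0.001683284705087623, -0.01873930987092627, 440.3056373865071], [0.010792080070513518, -0.7645447425568211, 0.644480308183637, -1014.3378675982531], [-0.015411884686455522, -0.644568462757313, -0.7643912418579151, 1295.7254125912518], [0.0, 0.0, 0.0, 1.0]]}
top {'fx': 347.7362471179632, 'fy': 347.7362471179632, 'cx': 254.884519485478, 'cy': 192.47644976423481, 'dist': [-0.06338765006975396, 0.0, 0.0, 0.0, 0.0], 'cam_to_world': [[-0.02041413710187445, -0.9970569894002712, 0.07389602759589625, 340.0582447362548], [-0.9995282006632458, 0.022049455609399506, 0.021382179173881185, -40.27500693682985], [-0.022948618374113824, -0.07342466476189527, -0.9970366991837979, 1239.460149260321], [0.0, 0.0, 0.0, 1.0]]}
0.1 [207.12089313 482.19104874 241.79123012] [-2.42372385e-04  2.01490124e-01  9.79490373e-01 -5.29883762e-04] 0.9993877733526354 [-0.45900462 -0.76927932 -0.760601  ]
```

View pics/scene0.png

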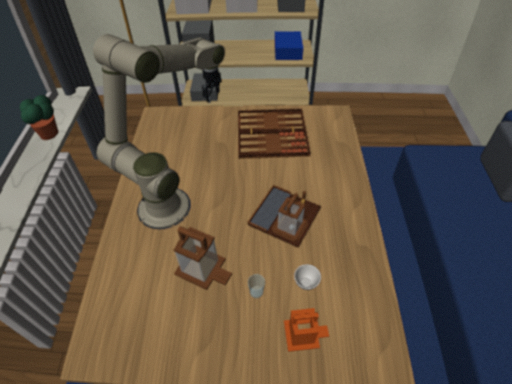

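View pics/top0.png

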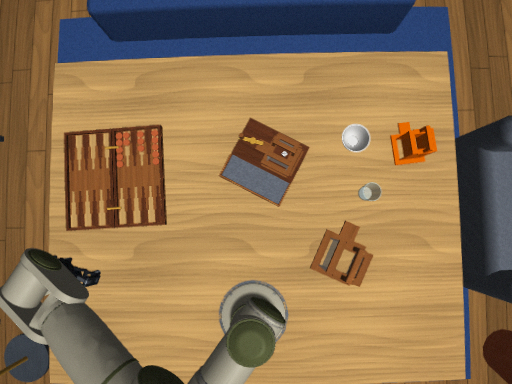

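Scene: the tray with the clear tower is around (265,160) in the top view and the brass catch at about (253,140). The larger clear tower at (342,255) and the orange one are look-alikes. Next I'll zoom in.

```bash
python3 - <<'E'
import cv2,numpy as np
a=cv2.imread("pics/top0.png")[110:215,210:320]; b=cv2.imread("pics/scene0.png")[180:250,245:325]
a=cv2.resize(a,None,fx=5,fy=5,interpolation=cv2.INTER_CUBIC);b=cv2.resize(b,None,fx=5,fy=5,interpolation=cv2.INTER_CUBIC)
cv2.imwrite("pics/topc.png",a);cv2.imwrite("pics/scenec.png",b)
E
```

```text
(no output)
```

View pics/topc.png

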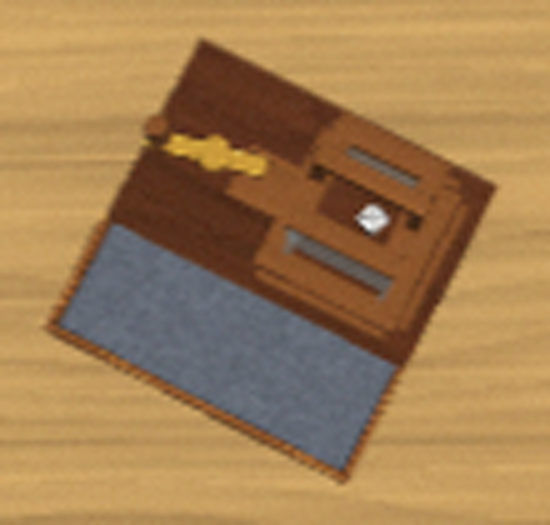

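View pics/scenec.png

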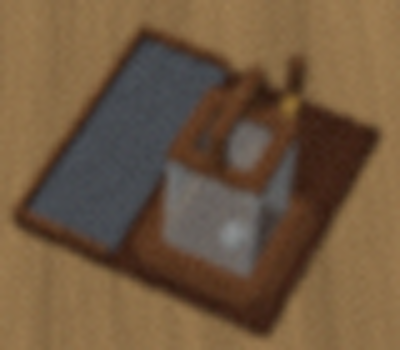

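Crop, top view: tray corners at (202,40), (495,185), (345,480), (48,325); brass catch from (170,145) to (265,163); peg top near (155,128); die at (372,217). The scene crop confirms the peg stands up on the catch's far end.

```bash
cat > h.py <<'E'
import numpy as np,cv2
from rig import sense,eyes
from scipy.spatial.transform import Rotation as R
def ray(c,uv,M):
    K=np.array([[c['fx'],0,c['cx']],[0,c['fy'],c['cy']],[0,0,1]])
    n=cv2.undistortPoints(np.array(uv,float).reshape(-1,1,2),K,np.array(c['dist'])).reshape(-1,2)
    return M[:3,3],np.c_[n,np.ones(len(n))]@M[:3,:3].T
def onz(c,uv,z,M=None):
    o,d=ray(c,uv,np.array(c['cam_to_world']) if M is None else M); z=np.broadcast_to(z,len(d))
    return o+d*((z-o[2])/d[:,2])[:,None]
def fit(L,W):
    "2D rigid fit W=R L+t"
    lm,wm=L.mean(0),W.mean(0);a=(L-lm)@[1,1j];b=(W-wm)@[1,1j];s=(b*a.conj()).sum();yaw=np.angle(s)
    Rm=np.array([[np.cos(yaw),-np.sin(yaw)],[np.sin(yaw),np.cos(yaw)]]);t=wm-Rm@lm
    return yaw,t,Rm,np.linalg.norm(W-t-L@Rm.T,axis=1)
def wristM():
    s=sense();T=np.eye(4);q=s['ee_rot'];T[:3,:3]=R.from_quat([q[1],q[2],q[3],q[0]]).as_matrix();T[:3,3]=s['eef_pos']
    return T@np.array(eyes.calibration('wrist')['mount'])
E
python3 - <<'E'
from h import *
c=eyes.calibration('top')
f=lambda p:(np.array(p,float)+.5)/5-.5+[210,110]
W=onz(c,f([(202,40),(495,185),(345,480),(48,325)]),[12,12,26,26])[:,:2]
L=np.array([(75,165),(75,-75),(-165,-75),(-165,165)],float)
yaw,t,Rm,res=fit(L,W);print('tray',t.round(1),np.degrees(yaw),res.round(1))
im=cv2.imread('pics/top0.png');h=cv2.cvtColor(im,cv2.COLOR_BGR2HSV)
m=cv2.inRange(h,(20,150,130),(32,255,255));m[:110]=0;m[175:]=0;m[:,:235]=0;m[:,290:]=0
n,lab,st,ce=cv2.connectedComponentsWithStats(m);k=1+st[1:,4].argmax();print(st[1:,4])
ys,xs=np.where(lab==k);P=onz(c,np.c_[xs,ys],28)[:,:2]
l=(P-t)@Rm;u=np.linalg.svd(l-l.mean(0))[2][0];u*=np.sign(u[1]);print('brass local mean',l.mean(0).round(1),'angle',np.arctan2(-u[0],u[1]),(l@u).min(),(l@u).max())
print('peg top local',(onz(c,f([(155,128)]),70)[:,:2]-t)@Rm)
print('pivot local',(onz(c,f([(215,152)]),30)[:,:2]-t)@Rm,'die',(onz(c,f([(372,217)]),28)[:,:2]-t)@Rm)
print('pivot,bar world',t+Rm@[0,115],t)
s=sense();print(eyes.calibration('wrist'))
E
```

```text
tray [ 561.  -110.2] -28.513360960024468 [3.4 2.8 2.5 3.5]
[68  1]
brass local mean [ -0.5 113.7] angle 0.20047943778369767 77.99528209946341 142.34040927487442
peg top local [[-11.03857215 153.23773814]]
pivot local [[  0.32649968 114.15941815]] die [[ 9.74717596 -5.4581358 ]]
pivot,bar world [615.87261097  -9.16697628] [ 560.97578765 -110.21814545]
{'fx': 275.95636740740525, 'fy': 275.95636740740525, 'cx': 253.04890664924088, 'cy': 189.09191958706433, 'dist': array([-0.04069233,  0.        ,  0.        ,  0.        ,  0.        ]), 'mount': array([[-1.19564924e-03, -9.47164922e-01, -3.20744729e-01,
         8.33486493e+01],
       [ 9.99999215e-01, -1.25233795e-03, -2.95491079e-05,
        -5.38935971e-01],
       [-3.73692918e-04, -3.20744513e-01,  9.47165676e-01,
        -1.31357236e+02],
       [ 0.00000000e+00,  0.00000000e+00,  0.00000000e+00,
         1.00000000e+00]])}
```

```bash
A='[-0.04,-0.018,0,0,0,0,0.0854]'; python3 -m jog '[[-0.04,-0.018,0,0,0,0,0.0854],[-0.04,-0.018,0,0,0,0,0.0854],[-0.04,-0.018,0,0,0,0,0.0854],[-0.04,-0.018,0,0,0,0,0.0854],[-0.04,-0.018,0,0,0,0,0.0854]]'
python3 -m jog '[[-0.04,-0.018,0,0,0,0,0.0854],[-0.04,-0.018,0,0,0,0,0.0854],[-0.04,-0.018,0,0,0,0,0.0854],[-0.04,-0.018,0,0,0,0,0.0854],[-0.04,-0.018,0,0,0,0,0.0854]]'
python3 -m jog '[[-0.04,-0.018,0,0,0,0,0.0854],[-0.04,-0.018,0,0,0,0,0.0854],[-0.04,-0.018,0,0,0,0,0.0854],[-0.04,-0.018,0,0,0,0,0.0854]]'
python3 -m jog '[[0,0,0,0,0,0.14,0.04],[0,0,0,0,0,0.14,0.04],[0,0,0,0,0,0.14,0.04],[0,0,0,0,0,0.14,0.04],[0,0,0,0,0,0.14,0.04]]'
python3 -m jog '[[0,0,0,0,0,0.14,0.04],[0,0,0,0,0,0.14,0.04],[0,0,0,0,0,0.14,0.04],[0,0,0,0,0,0.14,0.04],[0,0,0,0,0,0.14,0.04]]'
python3 - <<'E'
from h import *
s=sense();M=wristM();cv2.imwrite("pics/w1.png",eyes.capture("wrist")[:,:,::-1]);np.save('M1',M);print(s['time_s'],s['eef_pos'],s['ee_rot'],s['joints'],s['grip_width'])
E
```

```text
time_s: 0.6
eef_pos: [356.3, 319.2, 242.1]
ee_rot: [-0.0, 0.201, 0.98, -0.0]
force: [0.2, 0.6, -0.8]
grip_width: 0.997
grip_force: 0.0
time_s: 1.1
eef_pos: [504.6, 157.5, 242.1]
ee_rot: [-0.0, 0.202, 0.979, -0.0]
force: [-0.5, 1.1, 0.1]
grip_width: 1.001
grip_force: 0.0
time_s: 1.5
eef_pos: [623.2, 28.2, 241.9]
ee_rot: [-0.0, 0.202, 0.979, 0.0]
force: [0.7, 0.1, 0.9]
grip_width: 0.999
grip_force: 0.0
time_s: 2.0
eef_pos: [622.2, 29.7, 241.8]
ee_rot: [-0.0, 0.528, 0.849, -0.0]
force: [0.7, 0.0, 0.2]
grip_width: 0.47
grip_force: 0.0
time_s: 2.5
eef_pos: [622.2, 29.8, 241.8]
ee_rot: [-0.0, 0.787, 0.617, -0.0]
force: [-0.3, -0.2, 0.1]
grip_width: 0.469
grip_force: 0.0
2.5 [622.16518822  29.80443694 241.81635187] [-3.51992857e-04  7.86902372e-01  6.17077328e-01 -3.24203466e-04] [-1.39956410e-01  5.34767080e-01  1.17273549e+00  2.07593013e-05
  1.43504695e+00  1.00790674e-01] 0.4690960278068124
```

View pics/w1.png

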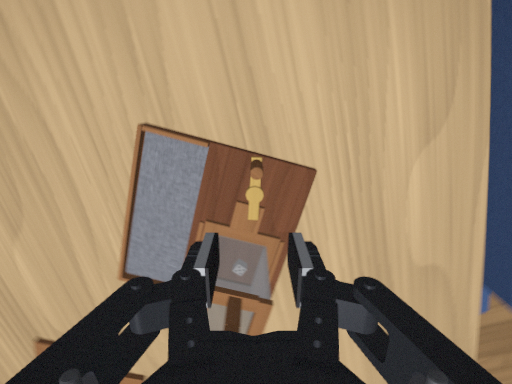

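Wrist view: tray corners (144,124), (315,168), (123,276); pivot boss (254,195); peg top around (257,173), base near (256,160).

```bash
python3 - <<'E'
from h import *
c=eyes.calibration('wrist');M=np.load('M1.npy')
W=onz(c,[(144,124),(315,168),(123,277)],[26,12,26],M)[:,:2]
yaw,t,Rm,res=fit(np.array([(-165,165),(75,165),(-165,-75)],float),W);print('tray',t,np.degrees(yaw),res)
for n,p,z in(('pivot',(254,195),30),('peg',(257,173),70),('die',(239,270),28),('nose',(253,219),28),('bar',(233,314),189)):
    w=onz(c,[p],z,M)[:,:2];print(n,w.round(1),((w-t)@Rm).round(1))
im=cv2.imread('pics/w1.png');cv2.imwrite('pics/w1c.png',cv2.resize(im[140:350,180:320],None,fx=4,fy=4,interpolation=cv2.INTER_CUBIC)[:600])
E
```

```text
tray [ 563.54606762 -109.41387261] -28.689032943986795 [5.11051503 8.79403626 5.68281544]
pivot [[612.2 -11.2]] [[ -4.5 109.5]]
peg [[625.2  28. ]] [[-11.8 150.1]]
die [[ 562.5 -120.7]] [[  4.5 -10.4]]
nose [[602.3 -45.6]] [[ 3.4 74.6]]
bar [[583.1 -54.3]] [[-9.3 57.7]]
```

View pics/w1c.png

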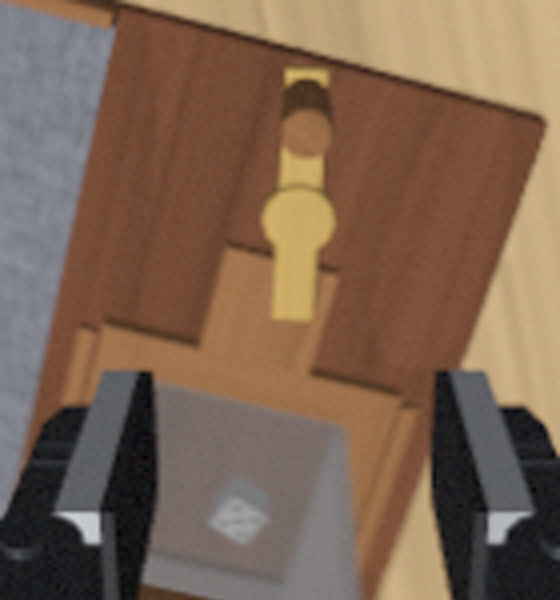

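Zoomed view: peg top at (256,173) and pivot at (254,195), matching the 40 mm spacing and agreeing with the top camera to 2-4 mm. The catch angle comes out at about 0.2. I'll go down straddling the peg.

```bash
python3 -m jog '[[-0.0005,0.0035,0.02,0,0,0,0.04],[0,0,0.04,0,0,0,0.04],[0,0,0.04,0,0,0,0.04],[0,0,0.04,0,0,0,0.04],[0,0,0.02,0,0,0,0.04]]'
python3 -m jog '[[0,0,0.015,0,0,0,0.04],[0,0,0.015,0,0,0,0.04],[0,0,0,0,0,0,0.04]]'
python3 -m jog '[[0,0,0,0,0,0,0.026],[0,0,0,0,0,0,0.026],[0,0,0,0,0,0,0.026]]' 20
python3 - <<'E'
from h import *
cv2.imwrite("pics/w2.png",eyes.capture("wrist")[:,:,::-1]);np.save('M2',wristM())
E
```

```text
time_s: 3.05
eef_pos: [623.8, 28.7, 78.3]
ee_rot: [-0.002, 0.784, 0.62, -0.002]
force: [0.1, -0.1, -0.2]
grip_width: 0.47
grip_force: 0.0
time_s: 3.35
eef_pos: [624.9, 28.5, 50.7]
ee_rot: [-0.001, 0.785, 0.62, -0.001]
force: [0.3, 0.1, 0.9]
grip_width: 0.468
grip_force: 0.0
time_s: 3.65
eef_pos: [626.1, 28.4, 53.3]
ee_rot: [0.001, 0.785, 0.619, 0.001]
force: [0.4, 0.0, -0.0]
grip_width: 0.304
grip_force: 0.0
```

View pics/w2.png

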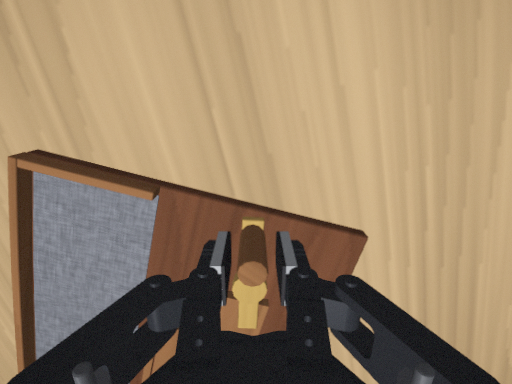

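```bash
python3 - <<'E'
from h import *
c=eyes.calibration('wrist');M=np.load('M2.npy');mt=np.array(c['mount'])
s=sense();Rt=(M@np.linalg.inv(mt))[:3,:3]
for p,z in(((253,273),70),((250,290),30)):
    w=onz(c,[p],z,M)[0];print(w,(Rt.T@(w-s['eef_pos'])))
E
python3 -m jog '[[-0.0002,-0.004,0.002,0,0,-0.1,0.022],[-0.0002,-0.004,0,0,0,-0.1,0.022],[-0.0002,-0.004,0,0,0,-0.1,0.022],[-0.0002,-0.004,0,0,0,-0.1,0.022],[-0.0002,-0.004,0,0,0,-0.1,0.022]]'
```

```text
[625.09154242  28.72233001  70.        ] [  0.08185696  -0.88090311 -16.87333926]
[613.22219753 -12.04963298  30.        ] [-42.33773801  -2.99263655  23.11857065]
time_s: 4.2
eef_pos: [606.1, 28.5, 50.9]
ee_rot: [0.001, 0.606, 0.796, 0.001]
force: [1.4, 2.3, 0.1]
grip_width: 0.261
grip_force: 1.0
```

```bash
python3 -m jog '[[-0.0002,-0.004,0,0,0,-0.1,0.022],[-0.0002,-0.004,0,0,0,-0.1,0.022],[-0.0002,-0.004,0,0,0,-0.1,0.022],[-0.0002,-0.004,0,0,0,-0.1,0.022],[-0.0002,-0.004,0,0,0,-0.1,0.022]]'
python3 -m jog '[[-0.0002,-0.004,0,0,0,-0.1,0.022],[-0.0002,-0.004,0,0,0,-0.1,0.022],[-0.0002,-0.004,0,0,0,-0.1,0.022],[0,0,0,0,0,0,0.022]]'
python3 -m jog '[[0,-0.002,0,0,0,-0.05,0.022],[0,0,0,0,0,0,0.022]]'
python3 - <<'E'
from h import *
s=sense();M=wristM();cv2.imwrite("pics/w3.png",eyes.capture("wrist")[:,:,::-1]);np.save('M3',M);print(s['force'])
E
```

```text
time_s: 4.7
eef_pos: [588.7, 18.8, 50.8]
ee_rot: [0.0, 0.39, 0.921, 0.0]
force: [-0.7, 3.4, 0.3]
grip_width: 0.256
grip_force: 1.0
time_s: 5.1
eef_pos: [581.3, 8.8, 50.7]
ee_rot: [0.0, 0.25, 0.968, 0.0]
force: [0.5, 0.3, -0.3]
grip_width: 0.26
grip_force: 0.0
time_s: 5.3
eef_pos: [580.5, 7.2, 50.6]
ee_rot: [0.0, 0.227, 0.974, 0.0]
force: [-1.0, -0.5, 0.2]
grip_width: 0.254
grip_force: 0.1
[-0.96939905 -0.51713313  0.19728093]
```

View pics/w3.png

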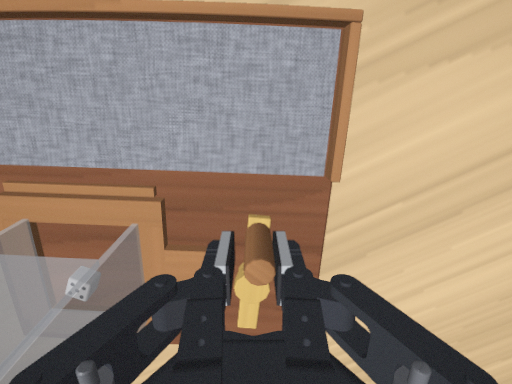

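The catch is nearly square to the felt edge (about 1.45 rad), with the peg at (259,265) between the pads. I'll push on to the stop.

```bash
python3 -m jog '[[0,-0.002,0,0,0,0,0.022],[0,-0.002,0,0,0,0,0.022],[0,0,0,0,0,0,0.022]]'
python3 -m jog '[[0,-0.002,0,0,0,0,0.022],[0,-0.002,0,0,0,0,0.022],[0,0,0,0,0,0,0.022]]'
python3 -m jog '[[0,-0.002,0,0,0,0,0.022],[0,0,0,0,0,0,0.022]]'
python3 - <<'E'
from h import *
c=eyes.calibration('wrist');M=wristM();im=eyes.capture("wrist")[:,:,::-1].copy();cv2.imwrite("pics/w4.png",im)
h=cv2.cvtColor(im,cv2.COLOR_BGR2HSV);m=cv2.inRange(h,(20,150,100),(32,255,255));m[:200]=0;m[:,:220]=0;m[:,300:]=0
ys,xs=np.where(m>0);P=onz(c,np.c_[xs,ys],28,M)[:,:2];a=np.radians(-28.6);Rm=np.array([[np.cos(a),-np.sin(a)],[np.sin(a),np.cos(a)]])
l=(P-[562,-110])@Rm;u=np.linalg.svd(l-l.mean(0),full_matrices=False)[2][0];u*=-np.sign(u[0]);print(len(l),l.mean(0),'angle',np.arctan2(-u[0],u[1]))
E
```

```text
time_s: 5.65
eef_pos: [579.0, 4.7, 50.4]
ee_rot: [0.001, 0.227, 0.974, 0.001]
force: [3.5, 9.1, -1.4]
grip_width: 0.257
grip_force: 4.8
time_s: 5.95
eef_pos: [578.6, 4.0, 50.6]
ee_rot: [0.002, 0.227, 0.974, 0.004]
force: [13.5, 26.6, -3.8]
grip_width: 0.255
grip_force: 14.9
time_s: 6.15
eef_pos: [578.4, 3.6, 50.6]
ee_rot: [0.003, 0.227, 0.974, 0.005]
force: [18.4, 34.9, -6.7]
grip_width: 0.259
grip_force: 20.0Traceback (most recent call last):
  File "<stdin>", line 4, in <module>
  File "h.py", line 9, in onz
    o,d=ray(c,uv,np.array(c['cam_to_world']) if M is None else M); z=np.broadcast_to(z,len(d))
        ~~~^^^^^^^^^^^^^^^^^^^^^^^^^^^^^^^^^^^^^^^^^^^^^^^^^^^^^^
  File "h.py", line 6, in ray
    n=cv2.undistortPoints(np.array(uv,float).reshape(-1,1,2),K,np.array(c['dist'])).reshape(-1,2)
      ~~~~~~~~~~~~~~~~~~~^^^^^^^^^^^^^^^^^^^^^^^^^^^^^^^^^^^^^^^^^^^^^^^^^^^^^^^^^^
cv2.error: OpenCV(4.12.0) /io/opencv/modules/calib3d/src/undistort.dispatch.cpp:347: error: (-215:Assertion failed) CV_IS_MAT(_src) && CV_IS_MAT(_dst) && (_src->rows == 1 || _src->cols == 1) && (_dst->rows == 1 || _dst->cols == 1) && _src->cols + _src->rows - 1 == _dst->rows + _dst->cols - 1 && (CV_MAT_TYPE(_src->type) == CV_32FC2 || CV_MAT_TYPE(_src->type) == CV_64FC2) && (CV_MAT_TYPE(_dst->type) == CV_32FC2 || CV_MAT_TYPE(_dst->type) == CV_64FC2) in function 'cvUndistortPointsInternal'
```

Hard stop reached (force rises with no motion). I'll release, rise, and go over the tower.

```bash
python3 -m jog '[[0,0.004,0,0,0,0,0.045],[0,0.004,0,0,0,0,0.045],[0,0,0,0,0,0,0.045],[0,0,0,0,0,0,0.045]]'
python3 -m jog '[[0,0,-0.02,0,0,0,0.045],[0,0,-0.045,0,0,0,0.045],[0,0,-0.045,0,0,0,0.045],[0,0,-0.045,0,0,0,0.045],[0,0,-0.045,0,0,0,0.045]]'
python3 -m jog '[[0,0,0,0,0,0.134,0.085],[0,0,0,0,0,0.134,0.085],[0,0,0,0,0,0.134,0.085],[0,0,0,0,0,0.134,0.085],[0,0,0,0,0,0.134,0.085]]'
python3 -m jog '[[0,0,0,0,0,0.134,0.085],[0,0,0,0,0,0.134,0.085],[0,0,0,0,0,0.134,0.085],[0,0,0,0,0,0.134,0.085],[0,0,0,0,0,0.134,0.085]]'
python3 -m jog '[[0,0,0,0,0,0.134,0.085],[0,0,0,0,0,0.134,0.085],[0,0,0,0,0,0,0.085]]'
python3 - <<'E'
from h import *
c=eyes.calibration('wrist');mt=np.array(c['mount']);M=wristM();s=sense();cv2.imwrite("pics/w5.png",eyes.capture("wrist")[:,:,::-1]);np.save('M5',M)
Rt=(M@np.linalg.inv(mt))[:3,:3];print(s['force'],s['joints'],'to bar in tool',Rt.T@(np.array([562,-110,240])-s['eef_pos']),'y angle',np.degrees(np.arctan2(Rt[1,1],Rt[0,1])))
E
```

```text
time_s: 6.6
eef_pos: [579.3, 5.0, 50.3]
ee_rot: [-0.0, 0.226, 0.974, -0.0]
force: [-0.5, -0.8, -0.3]
grip_width: 0.525
grip_force: 0.0
time_s: 7.1
eef_pos: [578.9, 4.9, 252.3]
ee_rot: [0.0, 0.226, 0.974, -0.0]
force: [1.0, 0.8, 0.2]
grip_width: 0.525
grip_force: 0.0
time_s: 7.6
eef_pos: [579.2, 4.8, 250.3]
ee_rot: [-0.0, 0.536, 0.844, -0.0]
force: [-0.5, 0.4, 1.1]
grip_width: 0.994
grip_force: 0.0
time_s: 8.1
eef_pos: [579.2, 4.8, 250.3]
ee_rot: [0.0, 0.784, 0.621, -0.0]
force: [0.3, -0.6, 0.7]
grip_width: 0.993
grip_force: 0.0
time_s: 8.4
eef_pos: [579.2, 4.9, 250.2]
ee_rot: [0.0, 0.859, 0.512, -0.0]
force: [0.3, -1.5, 0.8]
grip_width: 0.997
grip_force: 0.0
[ 0.27151028 -1.46801354  0.81047593] [-1.93637885e-01  4.28624643e-01  1.31287812e+00 -2.04814677e-04
  1.40026618e+00  3.01426616e-01] to bar in tool [-109.27377025   39.41030511   10.25898635] y angle -28.363114737027292
```

View pics/w5.png

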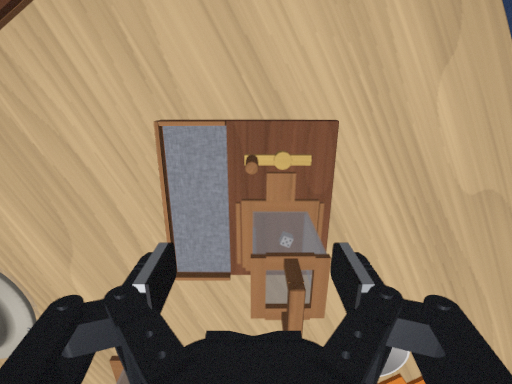

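The catch is now square to the tray (off); bar's far end is at about (292,261), and the tower is aligned with the tool. Computing the bar position.

```bash
python3 - <<'E'
from h import *
c=eyes.calibration('wrist');mt=np.array(c['mount']);M=np.load('M5.npy');T=M@np.linalg.inv(mt)
for n,p,z in(('bar top end',(292,261),189),('bar top further',(296,305),189),('pivot',(283,160),30),('peg',(251,166),70),('corner+y',(337,121),12),('collar L',(251,257),140),('collar R',(328,257),140)):
    w=onz(c,[p],z,M)[0];print(n,w.round(1),(T[:3,:3].T@(w-T[:3,3])).round(1))
E
```

```text
bar top end [585.  -49.1 189. ] [-44.8  30.8  61.2]
bar top further [568.8 -91.  189. ] [-89.3  36.4  61.3]
pivot [614.1 -10.7  30. ] [  2.9  38.1 220.2]
peg [578.7  10.6  70. ] [  4.8  -3.2 180.2]
corner+y [699.7  -2.1  12. ] [ 51.2 109.4 238.2]
collar L [542.3 -57.3 140. ] [-72.2  -3.  110.3]
collar R [610.9 -94.7 140. ] [-72.5  75.1 110.2]
```

```bash
python3 -m jog '[[-0.038,0.012,0,0,0,0,0.06],[-0.038,0.012,0,0,0,0,0.06],[-0.0355,0.0115,0,0,0,0,0.06],[0,0,0,0,0,0,0.06],[0,0,0,0,0,0,0.06]]'
python3 -m jog '[[0,0,0.02,0,0,0,0.06],[0,0,0.02,0,0,0,0.06],[0,0,0.02,0,0,0,0.06],[0,0,0.016,0,0,0,0.06],[0,0,0,0,0,0,0.06]]'
python3 - <<'E'
from h import *
s=sense();M=wristM();cv2.imwrite("pics/w6.png",eyes.capture("wrist")[:,:,::-1]);np.save('M6',M);print(s['eef_pos'],s['force'])
E
```

```text
time_s: 8.95
eef_pos: [557.7, -110.2, 250.3]
ee_rot: [-0.0, 0.858, 0.514, 0.0]
force: [-0.1, -0.3, -0.6]
grip_width: 0.702
grip_force: 0.0
time_s: 9.45
eef_pos: [557.2, -108.1, 172.4]
ee_rot: [-0.002, 0.858, 0.514, -0.001]
force: [1.2, 0.1, -0.6]
grip_width: 0.704
grip_force: 0.0
[ 557.17021241 -108.13567462  172.37333377] [ 1.15615468  0.0532575  -0.56729716]
```

View pics/w6.png

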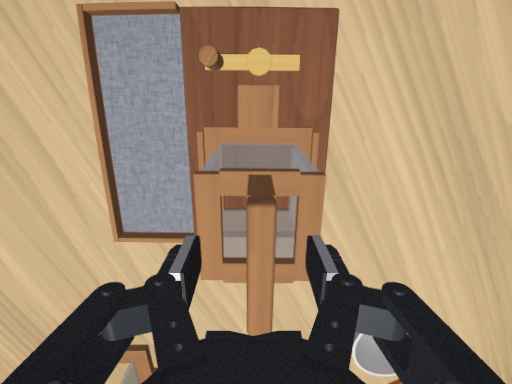

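The bar (column 261) is about 3 mm to the +y side of the pads' middle (255). I'll centre and grip.

```bash
python3 -m jog '[[0.0005,0.0035,0,0,0,0,0.03],[0,0,0,0,0,0,0.02],[0,0,0,0,0,0,0.02],[0,0,0,0,0,0,0.0],[0,0,0,0,0,0,0.0]]' 50
python3 -m jog '[[0,0,0,0,0,0,0],[0,0,0,0,0,0,0],[0,0,0,0,0,0,0]]' 50
```

```text
time_s: 10.0
eef_pos: [561.2, -110.8, 174.8]
ee_rot: [0.0, 0.858, 0.513, 0.0]
force: [-1.5, 0.8, 3.5]
grip_width: 0.151
grip_force: 49.5
time_s: 10.3
eef_pos: [561.2, -110.9, 174.8]
ee_rot: [0.0, 0.858, 0.513, 0.0]
force: [-2.4, 1.1, 5.3]
grip_width: 0.152
grip_force: 49.8
```

```bash
python3 -m jog '[[0,0,-0.003,0,0,0,0],[0,0,-0.003,0,0,0,0],[0,0,-0.004,0,0,0,0],[0,0,-0.005,0,0,0,0],[0,0,-0.005,0,0,0,0]]' 60
python3 -m jog '[[0,0,-0.008,0,0,0,0],[0,0,-0.008,0,0,0,0],[0,0,-0.008,0,0,0,0],[0,0,-0.008,0,0,0,0],[0,0,-0.008,0,0,0,0]]'
python3 -m jog '[[0,0,-0.008,0,0,0,0],[0,0,-0.008,0,0,0,0],[0,0,-0.008,0,0,0,0],[0,0,-0.008,0,0,0,0],[0,0,-0.008,0,0,0,0]]'
python3 -m jog '[[0,0,0,0,0,0,0],[0,0,0,0,0,0,0],[0,0,0,0,0,0,0],[0,0,0,0,0,0,0],[0,0,0,0,0,0,0]]'
for i in 1 2 3 4; do python3 -m jog '[[0,0,0,0,0,0,0],[0,0,0,0,0,0,0],[0,0,0,0,0,0,0],[0,0,0,0,0,0,0],[0,0,0,0,0,0,0]]'; done | tail -6
python3 - <<'E'
from h import *
im=eyes.capture("scene")[180:250,245:325,::-1];w=cv2.resize(eyes.capture("wrist")[:,:,::-1],(512,384))
cv2.imwrite("pics/end.png",np.hstack([cv2.resize(im,(288,384)),w]))
E
```

```text
time_s: 10.8
eef_pos: [561.2, -110.9, 194.7]
ee_rot: [-0.0, 0.858, 0.513, 0.0]
force: [1.2, -0.1, -3.2]
grip_width: 0.153
grip_force: 58.4
time_s: 11.3
eef_pos: [561.2, -110.9, 235.1]
ee_rot: [0.0, 0.858, 0.513, 0.0]
force: [0.7, 1.2, -2.6]
grip_width: 0.153
grip_force: 58.4
time_s: 11.8
eef_pos: [561.2, -110.8, 274.9]
ee_rot: [-0.0, 0.858, 0.513, -0.0]
force: [-0.2, 0.3, -2.2]
grip_width: 0.151
grip_force: 58.4
time_s: 12.3
eef_pos: [561.1, -110.9, 274.0]
ee_rot: [-0.0, 0.858, 0.513, -0.0]
force: [-0.8, -0.0, -3.1]
grip_width: 0.148
grip_force: 58.4
time_s: 14.3
eef_pos: [561.2, -110.9, 274.3]
ee_rot: [-0.0, 0.858, 0.513, 0.0]
force: [-0.5, -0.2, -2.4]
grip_width: 0.149
grip_force: 58.4
```

View pics/end.png

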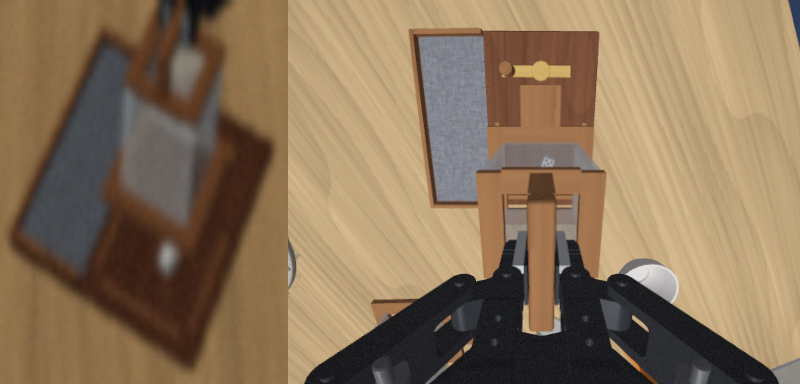

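The tower hangs level about 100 mm up. The die lies free on the tray at (168,258) in the left panel, and the catch is off at (540,71) in the right one.

```bash
python3 -c "
from rig import finish_job
print(finish_job())"
```

```text
the job is handed in; nothing more can be done
None
```

The job is handed in: the catch is turned off to its stop, and the tower is held level and still about 100 mm above its seat; the last picture shows the die lying free on the tray.

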